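Shingle the carved roof scales in the drying tray

ROBOT

A 7-joint arm with a two-finger parallel gripper is mounted at the origin on the work surface. World frame = base frame: x ahead of the robot, y to its left, z up, the work surface at z = 0. Lengths are in mm, angles in rad, forces in N, time in s.
With the tool pointing down it reaches from about 400 to 925 mm from the base axis. Payload 5.6 kg.
Tool frame: the origin (TCP) lies between the finger pads; the fingertips stand 8 mm ahead of it and the grasp point (between the pads) lies 11 mm behind it; z points along the fingers, y is the line along which they close (so a half turn about z gives the same grasp; the last joint's range is limited). The gripper opens to 85 mm and grips with 20 to 120 N. Pads are 22 mm wide; open, the fingers measure 114 mm over their backs; the gripper's body (76 mm by 85 mm) begins 54 mm behind the grasp point. The pads swing forward as they close: fully open they stand 13 mm farther back than shut.
Start: joints at [1.284, 0.468, -0.012, 1.603, 0.006, 1.071, -0.056], TCP at [156.863, -630.795, 239.29] pointing down, gripper open.
Joint ranges: [-2.53, 2.53], [-0.31, 2.02], [-1.57, 1.55], [0.28, 2.44], [-1.29, 4.43], [0.15, 1.84], [-2.92, 2.92]. Speed limits (rad/s): [2.57, 2.57, 3.14, 3.14, 3.14, 3.14, 3.14].

INTERFACE

Orientations are given as a 3x3 rotation matrix whose columns are the frame's x, y, z axes.
In Python, from station import get_obs, optics, r gives the robot as it stands. The module is installed in compiled form; this text tells all that it offers.
- The arm moves only by the tool send_rows, never from a script. Its argument "motion" is a list of rows, each a list of 4 numbers: the shift along the world's x, y, z in cm, then the turn about the world's z in degrees. A call has exactly 8 rows; each row shifts and turns the commanded pose from where the row before left it; what a row does not reach is not made up. A row lasts 1/12 s, in which the tool goes at most 41.7 mm and 7.16 degrees, less where a joint would pass 70% of its speed; a pose out of reach is approached as far as the arm can. A call with a gripper value outside its range is refused whole. "fingers" is the closure, from 0 (fully open) to 1 (shut), set as the call begins (left out, the last holds). The fingers move at their own pace and stop on an object; "grip_force" is the grip in N (left out, the last holds). Time passes only in rows, so rows that do not move let the fingers close, or fill a call up. It gives the time, the measured TCP pose, the force, the opening and the grip force at its end, in the units of the state.
- get_obs(): the state, without advancing time (a new reading comes with each control period).
- optics.get_image(name): name is "scene" or "side" or "wrist"; returns a dict with "image" (384x512x3 uint8, blue, green, red), "fx", "fy", "cx", "cy" (pixels), "R" (3x3) and "t" (3): a world point X has camera coordinates R X + t; the wrist camera has in their place "mount" (4x4, takes a point from camera to tool coordinates, whose origin is the TCP and whose axes are the flange's). Camera axes: x right, y down, z forward; pixel columns grow to the right and rows downward; lengths in mm; the calibration is good to about 2 mm. The wrist camera is an equidistant fisheye: a pixel r from the principal point sees the ray r / f radians off the axis. A picture is of the moment at which its call begins: read the wrist's pose just before it. There is no depth.
- r.job_done(): hands the job in; it is judged then, once.
Trained networks look in a picture, given as the dict that the camera call returned (one of the last four; its "shot" number tells which), for a name from the list of things; names that differ only in an ending like _2 or _b are one class to them, and where a whole thing is asked for, a point or a joint stands for the part that bears it (a point fixed in the world has none). Each returns a list of dicts, best first, with "p" (0 to 1); they miss things now and then, are a little off and sometimes report something else, mostly with a low value. They report only what shows in the picture. A call takes as long as a camera call. They do not tell look-alikes from the thing itself.
- optics.boxes_of(picture, query): "pixel" ([column, row] in pixels, amid what is visible of it).
- optics.place_of(picture, query): "pixel" ([column, row] in pixels: a listed point, or the origin of a listed thing).
The state is a dict: "time": time; "joint_pos": joint angles; "joint_vel": joint speeds; "effort": joint torques, N m; "tcp_pos": TCP position; "tcp_rot": TCP orientation; "contact_force": force on the tool from outside, world axes, zero at the start; "torque": the same for the moment, N m; "width": opening from 0.0 (shut) to 1.0 (fully open); "gripper_force": force on a finger pad.
Only numpy, scipy, OpenCV 4.12 (cv2) and the standard library are available. Lean on these libraries where they do the work, as an engineer would, in place of code of your own. Each camera call takes 0.05 s, during which the arm holds its last target. There are 200 camera calls.

TASK

Lay the three round-ended wooden shingles out to dry in the tray as an overlapping row down its middle, straight along the tray with carved faces up and round ends towards the cleat: first the wide one with its round end propped up on the cleat, then the middle-sized one lapped over the wide one's square end, then the narrow one lapped over the middle one's square end, each reaching about 30 mm over what it leans on. Then slide the tray's wooden stop up against the narrow shingle's square end to hold the row, without crowding it together. Leave the other things on the bench where they are.

Things in the scene. Friction and masses are not known exactly. Their poses are not given: they have to be found in the camera images.
- wide_center (a point): centre (half-way along, across and up) of the wide shingle: flat dark brown wood, 80 mm long, 60 mm wide, 8 mm thick, lying flat on the bench, ring carving up; one end square, the other a half-round of radius 30 mm. x axis points to the round end, y across, z out of the carved face. Its straight sides run from the square end to 10 mm past the centre
- wide_square_end (a point): middle of the wide shingle's square end face, half-way up, 40 mm from its centre. The balance point is 2 to 3 mm from the centre towards this end. Held across its width about 12 mm from the centre towards this end, it can be laid without the fingers meeting the wider shingle beneath
- middle_center (a point): centre (half-way along, across and up) of the middle shingle: flat dark brown wood, 80 mm long, 46 mm wide, 8 mm thick, lying flat on the bench, ring carving up; one end square, the other a half-round of radius 23 mm. x axis points to the round end, y across, z out of the carved face. Its straight sides run from the square end to 17 mm past the centre
- middle_square_end (a point): middle of the middle shingle's square end face, half-way up, 40 mm from its centre. The balance point is 2 to 3 mm from the centre towards this end. Held across its width about 12 mm from the centre towards this end, it can be laid without the fingers meeting the wider shingle beneath
- narrow_center (a point): centre (half-way along, across and up) of the narrow shingle: flat dark brown wood, 80 mm long, 32 mm wide, 8 mm thick, lying flat on the bench, ring carving up; one end square, the other a half-round of radius 16 mm. x axis points to the round end, y across, z out of the carved face. Its straight sides run from the square end to 24 mm past the centre
- narrow_square_end (a point): middle of the narrow shingle's square end face, half-way up, 40 mm from its centre. The balance point is 2 to 3 mm from the centre towards this end. Held across its width about 12 mm from the centre towards this end, it can be laid without the fingers meeting the wider shingle beneath
- tray_floor (a point): centre of the drying tray's flat inside floor, 8 mm above the bench. Inside it is 300 mm along x and 150 mm along y; the rim stands 10 mm above the floor. x points along the row from the stop to the cleat, z up. The tray is fixed to the bench, turned by up to 0.3 rad. Every shingle of a finished row has its centre about 10.5 mm above this floor; each is 50 mm nearer the stop than the one before
- cleat_edge (a point): on the tray floor, middle of the cleat's edge that faces the stop; axes as the tray's. The cleat, a mid-brown strip across the tray, is 8 mm high and reaches 30 mm from here to +x. A shingle laid 30 mm over it has its square end on the floor 50 mm to -x, its centre about 9 mm to -x, and slopes up to its round end by 0.16 rad; the later ones lie parallel to it, face to face
- stop_face (a point): on the middle of the sliding stop's flat face that looks to the cleat, 4 mm above the tray floor; axes as the tray's. The stop is a mid-brown wooden bar across the tray, 18 mm thick and 20 mm high, that slides only along the tray. A light push of it will slide a shingle along, so go by position
- stop_fin (a point): centre of the upright fin on the stop, by which it is moved: 32 mm along the tray, 16 mm thick across it, 38 mm tall, its top about 65 mm above the bench and 19 mm above this point; axes as the tray's; this point is 16 mm behind the stop's face
- stop (a joint): how far the stop has slid towards the cleat, 0 to 0.09 m; it takes about 2 N to move and stays where it is left. At 0 its face is 210 mm from the cleat's edge
- gouge_a: a carving gouge, wooden handle and steel shank, 200 mm long, lying near the tray; a bystander
- gouge_b: a second gouge, 210 mm long, lying to the left; a bystander
- mallet: a turned wooden carver's mallet, 215 mm long, lying to the left; a bystander (origin under its middle)
- offcut: a square-cornered wooden offcut 85 x 50 x 20 mm beyond the shingles; a bystander, not a shingle
There are look-alikes about, which are no part of the job. What is shaped like the part that bears wide_center but blue or orange is not meant.

How it is judged (in metres and radians):
On the way, in this order (a step that is already met when the one before it is completed fails the run):
1. the wide shingle lies released, square end on the tray floor and round end propped on the cleat (x of cleat_edge in the frame of wide_center between -0.001 and 0.021 m and angle between the y axis of wide_center and the y axis of tray_floor, either way round below 0.17 rad and y of wide_center in the frame of tray_floor between -0.015 and 0.015 m and angle between wide_center's own x axis and vertical between 1.3 and 1.5 rad and angle between wide_center's own z axis and vertical below 0.35 rad and contact force between the fingers and sh_wide below 0.2 N), for 0.2 s.
2. the middle shingle lies released, lapped over the wide one (x of cleat_edge in the frame of wide_center between -0.001 and 0.021 m and angle between the y axis of each of wide_center, middle_center and the y axis of tray_floor, either way round below 0.17 rad and y of wide_center in the frame of tray_floor between -0.015 and 0.015 m and angle between wide_center's own x axis and vertical between 1.3 and 1.5 rad and angle between each of wide_center, middle_center's own z axis and vertical below 0.35 rad and x of wide_center in the frame of middle_center between 0.039 and 0.061 m and y of middle_center in the frame of tray_floor between -0.015 and 0.015 m and angle between middle_center's own x axis and vertical between 1.3 and 1.5 rad and z of middle_center in the frame of wide_center between 0.004 and 0.013 m and contact force between the fingers and sh_middle below 0.2 N), for 0.2 s.
3. the narrow shingle lies released, lapped over the middle one (x of cleat_edge in the frame of wide_center between -0.001 and 0.021 m and angle between the y axis of each of wide_center, middle_center, narrow_center and the y axis of tray_floor, either way round below 0.17 rad and y of wide_center in the frame of tray_floor between -0.015 and 0.015 m and angle between wide_center's own x axis and vertical between 1.3 and 1.5 rad and angle between each of wide_center, middle_center, narrow_center's own z axis and vertical below 0.35 rad and x of wide_center in the frame of middle_center between 0.039 and 0.061 m and y of middle_center in the frame of tray_floor between -0.015 and 0.015 m and angle between middle_center's own x axis and vertical between 1.3 and 1.5 rad and z of middle_center in the frame of wide_center between 0.004 and 0.013 m and x of middle_center in the frame of narrow_center between 0.039 and 0.061 m and y of narrow_center in the frame of tray_floor between -0.015 and 0.015 m and angle between narrow_center's own x axis and vertical between 1.3 and 1.5 rad and z of narrow_center in the frame of middle_center between 0.004 and 0.013 m and contact force between the fingers and sh_narrow below 0.2 N), for 0.2 s.
4. the stop is up against the narrow shingle's square end and the row still stands (x of cleat_edge in the frame of wide_center between -0.001 and 0.021 m and angle between the y axis of each of wide_center, middle_center, narrow_center and the y axis of tray_floor, either way round below 0.17 rad and y of wide_center in the frame of tray_floor between -0.015 and 0.015 m and angle between wide_center's own x axis and vertical between 1.3 and 1.5 rad and angle between each of wide_center, middle_center, narrow_center's own z axis and vertical below 0.35 rad and x of wide_center in the frame of middle_center between 0.039 and 0.061 m and y of middle_center in the frame of tray_floor between -0.015 and 0.015 m and angle between middle_center's own x axis and vertical between 1.3 and 1.5 rad and z of middle_center in the frame of wide_center between 0.004 and 0.013 m and x of middle_center in the frame of narrow_center between 0.039 and 0.061 m and y of narrow_center in the frame of tray_floor between -0.015 and 0.015 m and angle between narrow_center's own x axis and vertical between 1.3 and 1.5 rad and z of narrow_center in the frame of middle_center between 0.004 and 0.013 m and x of narrow_square_end in the frame of stop_face between -0.004 and 0.006 m), for 0.2 s.
At the end, for the whole second after the job is handed in: Wide, middle, narrow shingle lapped in that order, each 20-40 mm over cleat or previous one, round ends up towards cleat (slope 0.07-0.27 rad), carved faces up, within 15 mm and 0.17 rad of the tray's middle line; stop face within 6 mm of the narrow one's square end; all at rest (all of step 4 and linear speed of each of sh_wide, sh_middle, sh_narrow below 0.02 m/s); the robot touches nothing.
It fails at once if another thing on the bench is shifted by more than 30 mm (distance of any of gouge_a, gouge_b, mallet, offcut from where it was at the start of the episode above 0.03 m).
It also fails if it takes over 72 s, if anything falls off the work surface, if the arm or the gripper's body presses on something with over 40 N, if the wrist force passes 120 N, or if a joint passes its speed limit or range.

## Working session

There is one attempt and no reset: what is moved stays moved. The work goes in short steps, Python scripts to look and compute and a tool call to move; the robot and the scene stay as the last step left them, time stands still between calls to the robot, and variables do not carry over. Pictures are saved under pics/ and viewed, at most 10 in all, crops included, and the job is handed in when it is done.

Besides the shell and the picture viewer there is one more tool, called after "Emit:" by a JSON object that holds its "op" and its "data", one argument or row to a line. send_rows: Moves the arm, as the interface text tells. Its arguments: {"type":"object","properties":{"motion":{"type":"array"},"fingers":{"type":"number"},"grip_force":{"type":"number"}},"required":["motion"]}

```bash
mkdir -p pics
cat > h.py <<'E'
import numpy as np, cv2
from station import get_obs, optics, r
def ray(p,px,obs=None):
    px=np.array(px,float)
    if 'mount' in p:
        d=(px-[p['cx'],p['cy']]); rr=np.hypot(*d); th=rr/p['fx']
        v=np.array([*(d/max(rr,1e-9)*np.sin(th)),np.cos(th)])
        M=np.array(p['mount']); R=np.array(obs['tcp_rot']).reshape(3,3)
        return np.array(obs['tcp_pos'])+R@M[:3,3], R@M[:3,:3]@v
    R=np.array(p['R']);t=np.array(p['t'])
    v=np.array([(px[0]-p['cx'])/p['fx'],(px[1]-p['cy'])/p['fy'],1])
    return -R.T@t, R.T@v
def at_z(p,px,z,obs=None):
    c,v=ray(p,px,obs); return c+v*(z-c[2])/v[2]
def proj(p,X,obs=None):
    X=np.array(X,float)
    if 'mount' in p:
        M=np.array(p['mount']); R=np.array(obs['tcp_rot']).reshape(3,3)
        c=M[:3,:3].T@(R.T@(X-obs['tcp_pos'])-M[:3,3])
        th=np.arctan2(np.hypot(c[0],c[1]),c[2]); u=c[:2]/np.hypot(c[0],c[1])
        return u*th*p['fx']+[p['cx'],p['cy']]
    c=np.array(p['R'])@X+p['t']; return np.array([c[0]/c[2]*p['fx']+p['cx'],c[1]/c[2]*p['fy']+p['cy']])
E
python3 - <<'E'
from h import *
o=get_obs(); print(o['tcp_pos'],o['tcp_rot'])
Z=dict(wide_center=4,wide_square_end=4,middle_center=4,middle_square_end=4,narrow_center=4,narrow_square_end=4,tray_floor=8,cleat_edge=8,stop_face=12,stop_fin=46,gouge_a=8,offcut=10,mallet=0,gouge_b=8)
ims=[]
for n in ['scene','side','wrist']:
    ob=get_obs();p=optics.get_image(n);ims.append(p['image'])
    print(n,p['fx'],p.get('mount'))
    for k,z in Z.items():
        for d in optics.place_of(p,k)[:3]:
            print(k,round(d['p'],2),np.round(d['pixel']),np.round(at_z(p,d['pixel'],z,ob),1))
    cv2.imwrite(f'pics/{n}0.png',p['image'])
E
```

```text
[ 156.67278257 -630.25501971  238.32089867] [[ 9.70451621e-01  2.41295118e-01 -5.63680079e-04]
 [ 2.41295743e-01 -9.70450076e-01  1.73604776e-03]
 [-1.28123527e-04 -1.82076396e-03 -9.99998334e-01]]
scene 489.9539376761881 None
wide_center 0.77 [309. 177.] [343.2 235.7   4. ]
wide_center 0.74 [255. 227.] [631.9 143.2   4. ]
wide_center 0.62 [304. 227.] [596.8 275.9   4. ]
wide_square_end 0.84 [315. 169.] [291.9 243.7   4. ]
wide_square_end 0.82 [256. 166.] [323.   45.8   4. ]
wide_square_end 0.77 [316. 233.] [611.9 314.4   4. ]
middle_center 0.65 [256. 227.] [633.8 144.7   4. ]
middle_center 0.54 [262. 194.] [471.3 114.2   4. ]
middle_square_end 0.8 [268. 191.] [453.6 129.8   4. ]
narrow_center 0.47 [256. 228.] [636.8 146.9   4. ]
narrow_square_end 0.54 [329. 202.] [457.8 324.    4. ]
narrow_square_end 0.26 [326. 209.] [494.5 320.1   4. ]
tray_floor 0.81 [150. 194.] [ 574.8 -222.     8. ]
cleat_edge 0.66 [138. 212.] [ 664.9 -212.5    8. ]
stop_face 0.58 [160. 180.] [ 497.4 -224.4   12. ]
stop_fin 0.86 [161. 163.] [ 450.5 -237.7   46. ]
gouge_a 0.71 [376. 192.] [373.7 452.7   8. ]
goug
[... 1208 characters left out ...]
op_fin 0.75 [152. 281.] [568.6 521.   46. ]
stop_fin 0.68 [343. 144.] [ 472.6 -225.6   46. ]
stop_fin 0.59 [291. 137.] [ 635.6 -157.2   46. ]
gouge_a 0.8 [241. 319.] [368.1 459.    8. ]
gouge_a 0.66 [300. 179.] [512.3 -24.5   8. ]
offcut 0.66 [175. 204.] [738.1 293.5  10. ]
mallet 0.85 [153. 284.] [591.8 507.7   0. ]
gouge_b 0.8 [241. 319.] [368.1 459.    8. ]
gouge_b 0.66 [300. 179.] [512.3 -24.5   8. ]
wrist 297.3186396354542 [[ 6.98683662e-04 -9.51046074e-01 -3.09048340e-01  7.90426670e+01]
 [ 9.99999214e-01  3.42671185e-04  1.20624181e-03 -3.39779012e-01]
 [-1.04128957e-03 -3.09048940e-01  9.51045566e-01 -1.35797177e+02]
 [ 0.00000000e+00  0.00000000e+00  0.00000000e+00  1.00000000e+00]]
```

Run:
```python
import cv2
a=cv2.imread('pics/scene0.png');b=cv2.imread('pics/side0.png')
c=cv2.resize(a[130:290,110:430],(800,400),interpolation=cv2.INTER_CUBIC)
cv2.imwrite('pics/a.png',c)
d=cv2.resize(b[115:340,130:380],(667,600),interpolation=cv2.INTER_CUBIC)
cv2.imwrite('pics/b.png',d)
```

```text
(no output)
```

View pics/a.png

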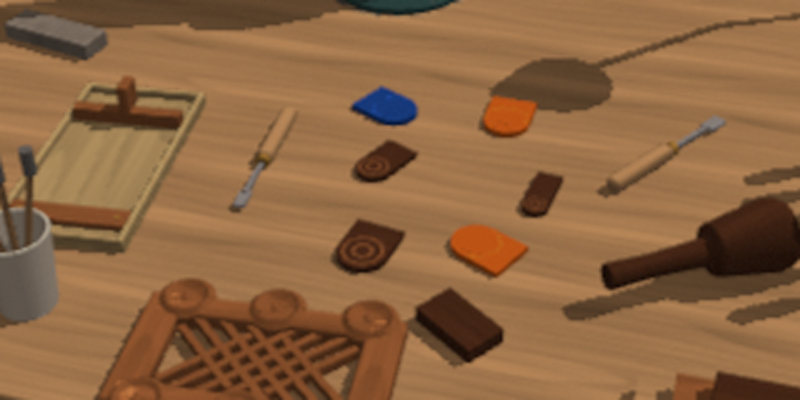

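View pics/b.png

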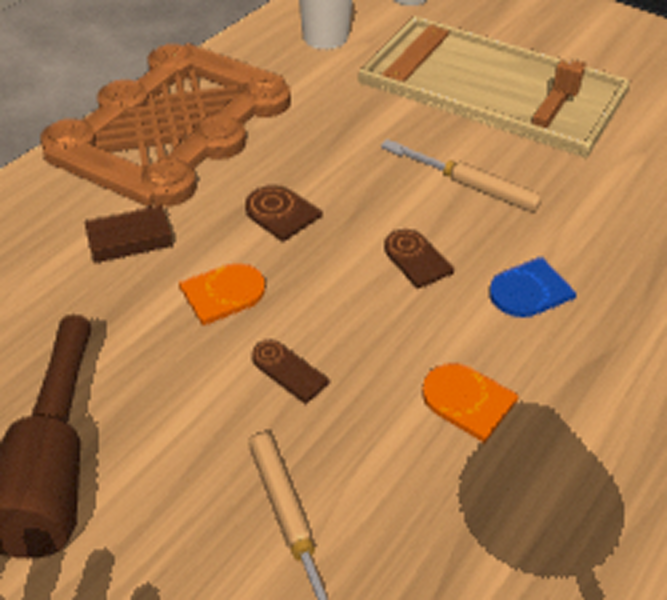

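Candidates in the scene picture: dark brown wide (258,228), middle (265,194) and narrow (326,207) are the ones meant. The blue (264,172), the two oranges (313,176) and (305,229), and the square-cornered offcut (293,260) are not. The tray is at the left, with the cleat at its near end and the stop with its fin at the far end. I'll go over the tray first.

Emit:
{"op": "send_rows", "data": {
  "motion": [
    [2.7, 2.6, 0.5, 0],
    [2.7, 2.6, 0.5, 0],
    [2.7, 2.6, 0.5, 0],
    [2.7, 2.6, 0.5, 0],
    [2.7, 2.6, 0.5, 0],
    [2.7, 2.6, 0.5, 0],
    [2.7, 2.6, 0.5, 0],
    [2.7, 2.6, 0.5, 0]
  ],
  "fingers": 0
}}

```text
time: 2.92
tcp_pos: [373.9, -421.4, 279.8]
tcp_rot: [[0.97, 0.241, 0.0], [0.241, -0.97, -0.001], [0.0, 0.001, -1.0]]
contact_force: [1.3, 0.4, -0.1]
width: 1.001
gripper_force: 0.0
```

Emit:
{"op": "send_rows", "data": {
  "motion": [
    [2.7, 2.6, 0, 0],
    [2.7, 2.6, 0, 0],
    [2.7, 2.6, 0, 0],
    [2.7, 2.6, 0, 0],
    [2.7, 2.6, 0, 0],
    [2.7, 2.6, 0, 0],
    [0, 0, 0, 0],
    [0, 0, 0, 0]
  ]
}}

```text
time: 3.58
tcp_pos: [536.5, -264.1, 279.1]
tcp_rot: [[0.969, 0.247, 0.0], [0.247, -0.969, 0.001], [0.001, -0.001, -1.0]]
contact_force: [-1.1, -0.4, -1.5]
width: 1.002
gripper_force: 0.0
```

Run:
```python
from h import *
ob=get_obs();p=optics.get_image('wrist');print(ob['time'],ob['tcp_pos'],ob['tcp_rot'][0],ob['joint_pos'],ob['width'])
for k,z in dict(tray_floor=8,cleat_edge=8,stop_face=12,stop_fin=46).items():
    for d in optics.place_of(p,k)[:2]: print(k,round(d['p'],2),np.round(d['pixel']),np.round(at_z(p,d['pixel'],z,ob),1))
cv2.imwrite('pics/w1.png',p['image'])
np.savez('w1.npz',tp=ob['tcp_pos'],tr=ob['tcp_rot'],m=p['mount'],c=[p['fx'],p['cx'],p['cy']])
# top-down rectification on z=18 plane (rim top), 2 px/mm, cols = y left->right reversed
xs=np.arange(780,380,-.75);ys=np.arange(-60,-380,-.75)
mx=np.array([[proj(p,(x,y,8),ob) for y in ys] for x in xs],np.float32)
cv2.imwrite('pics/w1r.png',cv2.remap(p['image'],mx[...,0],mx[...,1],1))
```

```text
3.5833 [ 536.50493407 -264.10409184  279.14545943] [9.69138654e-01 2.46516070e-01 3.10763263e-04] [ 0.58271364  0.35822577 -0.23156364  1.68094533  0.08882245  1.1127963
 -0.99569406] 1.0015425178666544
tray_floor 0.82 [232. 128.] [ 570.  -218.6    8. ]
cleat_edge 0.91 [239.  55.] [ 670.  -203.7    8. ]
stop_face 0.59 [222. 184.] [ 490.2 -222.8   12. ]
stop_fin 0.94 [221. 205.] [ 471.9 -230.2   46. ]
```

View pics/w1r.png

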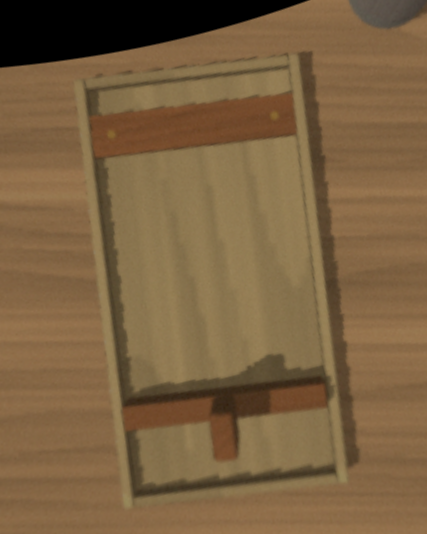

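The view from above shows the tray: centre about (570,-219), yaw about 0.118, cleat edge about (670.5,-207), stop about 180 mm from the cleat. Next I'll go over the shingles.

Emit:
{"op": "send_rows", "data": {
  "motion": [
    [0.3, 4, 0, 0],
    [0.3, 4, 0, 0],
    [0.3, 4, 0, 0],
    [0.3, 4, 0, 0],
    [0.3, 4, 0, 0],
    [0.3, 4, 0, 0],
    [0.3, 4, 0, 0],
    [0.3, 4, 0, 0]
  ]
}}

```text
time: 4.5
tcp_pos: [558.7, 53.6, 279.7]
tcp_rot: [[0.971, 0.239, 0.001], [0.239, -0.971, -0.001], [0.001, 0.001, -1.0]]
contact_force: [1.1, 0.2, 0.7]
width: 0.998
gripper_force: 0.0
```

Emit:
{"op": "send_rows", "data": {
  "motion": [
    [0, 4, 0, 0],
    [0, 4, 0, 0],
    [0, 4, 0, 0],
    [0, 2.5, 0, 0],
    [0, 0, 0, 0],
    [0, 0, 0, 0],
    [0, 0, 0, 0],
    [0, 0, 0, 0]
  ]
}}

```text
time: 5.17
tcp_pos: [559.4, 195.7, 279.2]
tcp_rot: [[0.971, 0.238, 0.0], [0.238, -0.971, -0.001], [-0.0, 0.001, -1.0]]
contact_force: [-0.6, -0.6, -0.7]
width: 0.999
gripper_force: 0.0
```

```bash
cat > fit.py <<'E'
from h import *
from scipy.optimize import least_squares
def outline(W):
    rr=W/2; a=np.linspace(-np.pi/2,np.pi/2,40)
    return np.array([[-40,-rr]]+[[40-rr+rr*np.cos(t),rr*np.sin(t)] for t in a]+[[-40,rr]])
def mask(img):
    h=cv2.cvtColor(img,cv2.COLOR_BGR2HSV)
    return ((h[...,2]<100)).astype(np.uint8)
def fit(p,ob,W,x0,z=8,free=False,m=None):
    """x0=x,y,yaw guess; iou fit of projected top outline with dark mask (supersampled)"""
    m=mask(p['image']) if m is None else m
    S=4
    c=proj(p,(x0[0],x0[1],z),ob).astype(int); w=70
    u0,v0=max(c[0]-w,0),max(c[1]-w,0)
    sub=cv2.resize(p['image'][v0:v0+2*w,u0:u0+2*w],None,fx=S,fy=S,interpolation=cv2.INTER_CUBIC)
    g=sub.astype(float).sum(2)
    o=outline(W)
    pts=np.array([o[0]+(o[-1]-o[0])*t for t in np.linspace(0,1,20)]+[o[0]+(o[1]-o[0])*t for t in np.linspace(0,1,20)]+list(o)+[o[-1]+(o[-2]-o[-1])*t for t in np.linspace(0,1,20)])
    mm=((g<np.float64(thr(g)))).astype(np.uint8)
    n,lab=cv2.connectedComponents(mm); 
    cc=(proj(p,(x0[0],x0[1],z),ob)-[u0,v0]+.5)*S
    L=lab[int(cc[1]),int(cc[0])]
    if L==0:
        ys,xs=np.nonzero(lab); i=np.argmin((ys-cc[1])**2+(xs-cc[0])**2); L=lab[ys[i],xs[i]]
    ob_=cv2.morphologyEx((lab==L).astype(np.uint8),cv2.MORPH_CLOSE,np.ones((15,15)))
    cs,_=cv2.findContours(ob_,0,cv2.CHAIN_APPROX_NONE); ct=max(cs,key=cv2.contourArea)
    px=ct[:,0,:][::3]/S+[u0,v0]-.5+.5/S
    P=np.array([at_z(p,q,z,ob)[:2] for q in px])
    def res(v):
        c,s=np.cos(v[2]),np.sin(v[2]); Q=(P-v[:2])@np.array([[c,-s],[s,c]])
        poly=o.astype(np.float32)
        return [cv2.pointPolygonTest(poly,(float(a),float(b)),True) for a,b in Q]
    best=None
    for d in ([0] if not free else np.arange(0,6.28,.7)):
        r_=least_squares(res,[*P.mean(0),x0[2]+d],loss='soft_l1',f_scale=1.5,x_scale=[1,1,.03],diff_step=1e-4)
        if best is None or r_.cost<best.cost: best=r_
    return best.x, np.sqrt(np.mean(np.square(res(best.x))))
def thr(g):
    a=np.clip(g,0,765).astype(np.uint16); a=(a/3).astype(np.uint8)
    t,_=cv2.threshold(a,0,255,cv2.THRESH_OTSU); return t*3
E
python3 - <<'E'
from fit import *
ob=get_obs();p=optics.get_image('wrist');print(ob['time'],ob['tcp_pos'],ob['tcp_rot'][0],ob['joint_pos'])
for k in ['wide','middle','narrow']:
  for e in ['_center','_square_end']:
    for d in optics.place_of(p,k+e)[:3]: print(k+e,round(d['p'],2),np.round(d['pixel']),np.round(at_z(p,d['pixel'],4,ob),1))
cv2.imwrite('pics/w2.png',p['image'])
for k,W,x0 in [('wide',60,(637,140,0)),('middle',46,(472,114,-.6)),('narrow',32,(492,315,-.3))]:
    try: print(k,fit(p,ob,W,x0,free=True))
    except Exception as e: print(k,e)
E
```

```text
5.1667 [559.44383417 195.72469432 279.2273601 ] [9.71293316e-01 2.37885040e-01 5.11890653e-05] [-0.05968604  0.37447137 -0.42926649  1.68322705  0.1710461   1.12141946
 -1.86799397]
wide_center 0.9 [287. 292.] [349.4  92.7   4. ]
wide_center 0.81 [199. 282.] [334.2 242.7   4. ]
wide_center 0.77 [307. 113.] [638.8 145.3   4. ]
wide_square_end 0.88 [307. 302.] [336.   51.9   4. ]
wide_square_end 0.7 [192. 298.] [295.  249.4   4. ]
wide_square_end 0.69 [185. 100.] [617.9 314.    4. ]
middle_center 0.62 [294. 224.] [475.7 118.8   4. ]
middle_square_end 0.89 [278. 246.] [432.6 132.    4. ]
middle_square_end 0.62 [478. 213.] [ 569.6 -219.4    4. ]
narrow_center 0.75 [163. 185.] [488.7 322.6   4. ]
narrow_square_end 0.62 [162. 211.] [447.5 319.    4. ]
wide (array([ 6.39598652e+02,  1.45618498e+02, -1.66176603e-01]), np.float64(1.5061127399828227))
middle (array([ 4.78337776e+02,  1.15959602e+02, -4.06611454e-01]), np.float64(1.7591665984736682))
narrow (array([ 4.90918502e+02,  3.15046804e+02, -1.51569706e-01]), np.float64(2.7678209735936403))
```

View pics/w2.png

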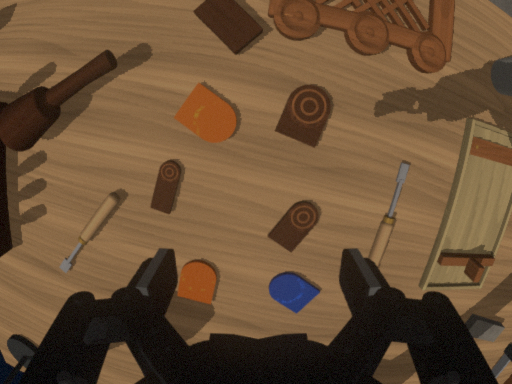

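The fits agree with the networks and the picture (wide at pixel (305,113), middle (295,224), narrow (167,186)). Now I'll move above the wide shingle's grasp point (628,147.6), turning by -23.3°.

Emit:
{"op": "send_rows", "data": {
  "motion": [
    [1.14, -0.8, -3.5, -3.9],
    [1.14, -0.8, -3.5, -3.9],
    [1.14, -0.8, -3.5, -3.9],
    [1.14, -0.8, -3.5, -3.9],
    [1.14, -0.8, -3.5, -3.9],
    [1.14, -0.8, -3.5, -3.8],
    [0, 0, 0, 0],
    [0, 0, 0, 0]
  ],
  "grip_force": 40
}}

```text
time: 6.18
tcp_pos: [625.9, 149.3, 67.0]
tcp_rot: [[0.987, -0.162, -0.005], [-0.162, -0.987, -0.001], [-0.005, 0.002, -1.0]]
contact_force: [0.2, 0.9, 0.7]
width: 0.995
gripper_force: 0.0
```

Run:
```python
from fit import *
ob=get_obs();p=optics.get_image('wrist');print(ob['tcp_pos'],np.arctan2(ob['tcp_rot'][1][0],ob['tcp_rot'][0][0]),ob['contact_force'])
x,e=fit(p,ob,60,(639.6,145.6,-.166));print(x,e)
im=p['image'].copy();c,s=np.cos(x[2]),np.sin(x[2])
pl=np.array([proj(p,(x[0]+c*a-s*b,x[1]+s*a+c*b,8),ob) for a,b in outline(60)])
im=cv2.resize(im,None,fx=1.5,fy=1.5); cv2.polylines(im,[np.int32(pl*1.5)],True,(0,255,0),1); cv2.imwrite('pics/w3.png',im)
```

```text
[625.93102347 149.33845105  67.03374791] -0.16272815941451288 [0.2287565  0.87987981 0.71464711]
[ 6.43353388e+02  1.43012752e+02 -2.33873111e-01] 7.881584362767241
```

View pics/w3.png

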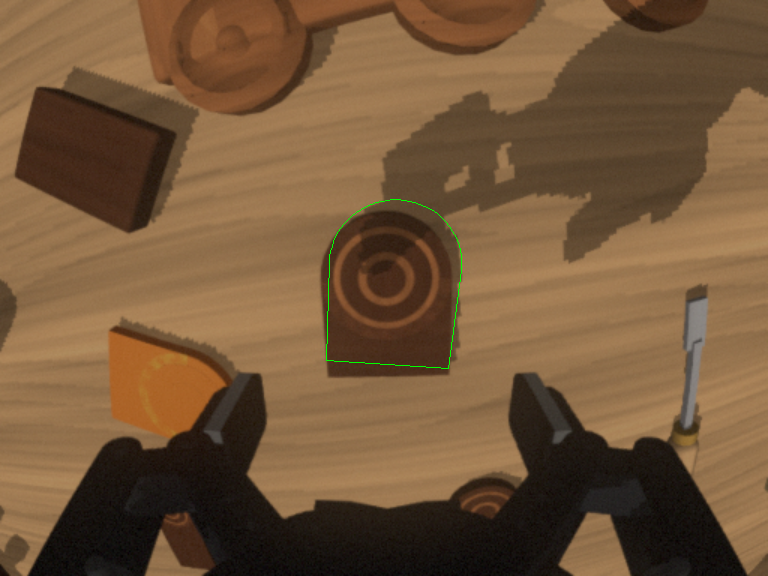

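The shingle is aligned with the tool. The gripper's shadow spoiled the fit, so I'll use the corners read off the picture: square corners (328,362) and (450,364), tip (388,209), in 1.5x pixels.

Run:
```python
from fit import *
ob=get_obs();p=optics.get_image('wrist');print(ob['tcp_pos'],ob['time'])
for q in [(328,362),(450,364),(388,209)]: print(at_z(p,np.array(q)/1.5,8,ob).round(1))
for k in ['wide_center','wide_square_end']:
    d=optics.place_of(p,k)[0]; print(k,d['p'],at_z(p,d['pixel'],4,ob).round(1))
```

```text
[627.09311484 150.91164379  69.62465471] 6.2333
[610.8 183.2   8. ]
[599.9 123.5   8. ]
[680.3 141.8   8. ]
wide_center 0.93 [604.1 273.3   4. ]
wide_square_end 0.68 [600.8 150.8   4. ]
```

Emit:
{"op": "send_rows", "data": {
  "motion": [
    [0.3, 0, -2, 0],
    [0, 0, -2, 0],
    [0, 0, -1.5, 0],
    [0, 0, -0.6, 0],
    [0, 0, -0.3, 0],
    [0, 0, 0, 0],
    [0, 0, 0, 0],
    [0, 0, 0, 0]
  ]
}}

```text
time: 7.05
tcp_pos: [631.0, 150.6, 6.5]
tcp_rot: [[0.987, -0.162, 0.002], [-0.162, -0.987, 0.001], [0.002, -0.001, -1.0]]
contact_force: [0.3, 0.2, 0.7]
width: 1.0
gripper_force: 0.0
```

Emit:
{"op": "send_rows", "data": {
  "motion": [
    [0, 0, 0, 0],
    [0, 0, 0, 0],
    [0, 0, 0, 0],
    [0, 0, 0, 0],
    [0, 0, 0, 0],
    [0, 0, 0, 0],
    [0, 0, 0, 0],
    [0, 0, 0, 0]
  ],
  "fingers": 1,
  "grip_force": 40
}}

```text
time: 7.72
tcp_pos: [630.8, 150.4, 6.3]
tcp_rot: [[0.987, -0.162, 0.001], [-0.162, -0.987, 0.0], [0.001, -0.0, -1.0]]
contact_force: [-1.2, -1.1, 6.3]
width: 0.685
gripper_force: 42.9
```

Emit:
{"op": "send_rows", "data": {
  "motion": [
    [0, 0, 3, 0],
    [0, 0, 3.5, 0],
    [0, -0.5, 3.5, 0],
    [0.2, -3, 2, 3],
    [0.3, -4, 0, 3],
    [0.3, -4, 0, 3],
    [0.3, -4, 0, 3],
    [0.2, -4, 0, 2]
  ]
}}

```text
time: 8.38
tcp_pos: [643.2, -46.7, 125.6]
tcp_rot: [[0.996, 0.084, 0.001], [0.084, -0.996, -0.0], [0.0, 0.0, -1.0]]
contact_force: [0.7, 0.1, -1.1]
width: 0.686
gripper_force: 43.4
```

Emit:
{"op": "send_rows", "data": {
  "motion": [
    [0.2, -4, 0, 2.1],
    [0.2, -4, 0, 0],
    [0.2, -4, 0, 0],
    [0, -4, 0, 0],
    [0, -0.5, 0, 0],
    [0, 0, 0, 0],
    [0, 0, 0, 0],
    [0, 0, 0, 0]
  ]
}}

```text
time: 9.05
tcp_pos: [649.4, -207.6, 125.2]
tcp_rot: [[0.993, 0.12, -0.0], [0.12, -0.993, 0.001], [-0.0, -0.001, -1.0]]
contact_force: [-0.7, 0.7, -1.0]
width: 0.686
gripper_force: 43.4
```

Run:
```python
from fit import *
ob=get_obs();p=optics.get_image('wrist');print(ob['tcp_pos'],np.arctan2(ob['tcp_rot'][1][0],ob['tcp_rot'][0][0]),ob['contact_force'],ob['width'],ob['time'])
for k,z in dict(tray_floor=8,cleat_edge=8,stop_face=12,stop_fin=46,wide_center=ob['tcp_pos'][2]-2).items():
    for d in optics.place_of(p,k)[:2]: print(k,round(d['p'],2),np.round(d['pixel']),np.round(at_z(p,d['pixel'],z,ob),1))
im=cv2.resize(p['image'],None,fx=1.5,fy=1.5); cv2.imwrite('pics/w4.png',im)
```

```text
[ 649.39825345 -207.62733167  125.18266511] 0.12017456830545725 [-0.65471027  0.74231389 -0.96130304] 0.6864631460522296 9.05
stop_face 0.84 [260. 330.] [ 489.6 -229.1   12. ]
wide_center 0.91 [ 49. 348.] [524.8 -42.  123.2]
wide_center 0.77 [259. 244.] [ 656.9 -207.2  123.2]
```

View pics/w4.png

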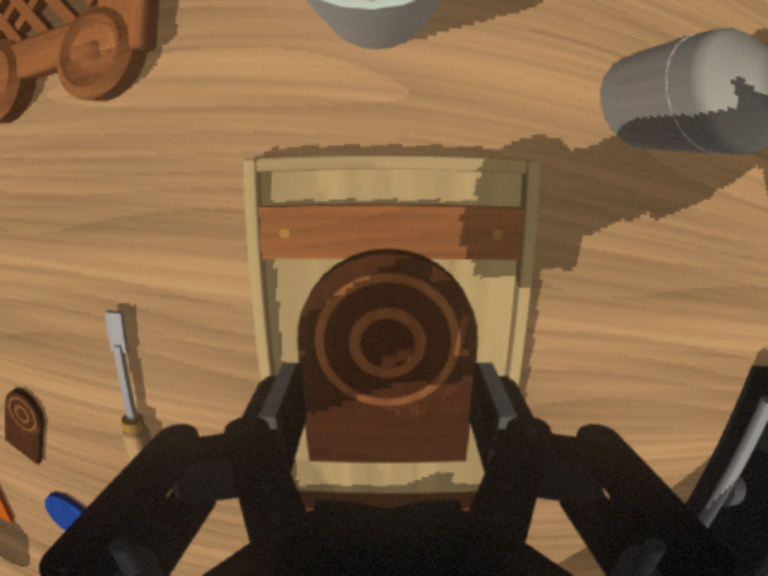

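Run:
```python
from fit import *
ob=get_obs();p=optics.get_image('wrist')
u=np.array([np.cos(.118),np.sin(.118)]);n=np.array([-u[1],u[0]])
for nm,q,z in [('tip',(388,250),126.9),('sqL',(308,461),126.9),('sqR',(467,460),126.9),('sideL',(299,340),126.9),('sideR',(477,340),126.9),('cleL',(262,257),16),('cleR',(520,259),16),('rimL',(247,160),18),('rimR',(538,162),18),('rimL2',(262,370),18),('rimR2',(519,370),18)]:
    X=at_z(p,np.array(q)/1.5,z,ob); d=X[:2]-ob['tcp_pos'][:2]; print(nm,X.round(1),'along/across from tcp',(d@u).round(1),(d@n).round(1))
print(ob['tcp_pos'])
```

```text
tip [ 698.5 -203.   126.9] along/across from tcp 49.3 -0.1
sqL [ 613.2 -182.3  126.9] along/across from tcp -32.9 30.5
sqR [ 621.  -243.2  126.9] along/across from tcp -32.4 -30.9
sideL [ 664.7 -177.2  126.9] along/across from tcp 18.8 29.5
sideR [ 671.8 -236.2  126.9] along/across from tcp 18.9 -29.9
cleL [ 661.9 -134.3   16. ] along/across from tcp 21.1 72.4
cleR [ 678.8 -283.2   16. ] along/across from tcp 20.3 -77.4
rimL [ 717.2 -122.4   18. ] along/across from tcp 77.4 77.8
rimR [ 735.9 -283.2   18. ] along/across from tcp 77.0 -84.1
rimL2 [ 589.3 -136.5   18. ] along/across from tcp -51.3 78.8
rimR2 [ 608.5 -298.    18. ] along/across from tcp -51.2 -83.9
[ 649.49113794 -208.69646511  125.38347327]
```

Emit:
{"op": "send_rows", "data": {
  "motion": [
    [0.37, -0.23, -2, 0],
    [0, 0, -3, 0],
    [0, 0, -3, 0],
    [0, 0, -1.4, 0],
    [0, 0, -0.5, 0],
    [0, 0, -0.3, 0],
    [0, 0, -0.3, 0],
    [0, 0, 0, 0]
  ]
}}

```text
time: 10.07
tcp_pos: [654.1, -212.1, 22.4]
tcp_rot: [[0.993, 0.118, 0.002], [0.118, -0.993, -0.001], [0.002, 0.001, -1.0]]
contact_force: [0.6, -0.7, -0.4]
width: 0.683
gripper_force: 43.4
```

Emit:
{"op": "send_rows", "data": {
  "motion": [
    [0, 0, -0.1, 0],
    [0, 0, -0.1, 0],
    [0, 0, 0, 0],
    [0, 0, 0, 0],
    [0, 0, 0, 0],
    [0, 0, 0, 0],
    [0, 0, 0, 0],
    [0, 0, 0, 0]
  ],
  "grip_force": 20
}}

```text
time: 10.73
tcp_pos: [654.5, -212.3, 21.8]
tcp_rot: [[0.993, 0.118, 0.003], [0.118, -0.993, -0.001], [0.003, 0.001, -1.0]]
contact_force: [-3.9, 0.7, 10.9]
width: 0.683
gripper_force: 44.5
```

Emit:
{"op": "send_rows", "data": {
  "motion": [
    [0, 0, 0, 0],
    [0, 0, 0, 0],
    [0, 0, 0, 0],
    [0, 0, 0, 0],
    [0, 0, 1, 0],
    [0, 0, 2, 0],
    [0, 0, 4, 0],
    [0, 0, 4, 0]
  ],
  "fingers": 0
}}

```text
time: 11.4
tcp_pos: [651.8, -211.7, 128.4]
tcp_rot: [[0.993, 0.118, -0.003], [0.118, -0.993, 0.001], [-0.003, -0.002, -1.0]]
contact_force: [0.7, 0.0, 0.6]
width: 1.004
gripper_force: 0.0
```

Emit:
{"op": "send_rows", "data": {
  "motion": [
    [-2, 3.3, 1.5, -4.5],
    [-2, 3.4, 0, -4.5],
    [-2, 3.5, 0, -4.5],
    [-2, 3.5, 0, -4.5],
    [-2, 3.5, 0, -4.5],
    [-2, 3.5, 0, -4],
    [-2, 3.5, 0, -3],
    [-1.8, 3.5, 0, 0]
  ]
}}

```text
time: 12.07
tcp_pos: [493.7, 66.4, 144.1]
tcp_rot: [[0.921, -0.389, 0.001], [-0.389, -0.921, -0.0], [0.001, -0.0, -1.0]]
contact_force: [-0.8, 0.4, -0.7]
width: 1.001
gripper_force: 0.0
```

Run:
```python
from fit import *
ob=get_obs();p=optics.get_image('side');print(ob['tcp_pos'],np.arctan2(ob['tcp_rot'][1][0],ob['tcp_rot'][0][0]),ob['time'])
for k,z in dict(wide_center=18.5,wide_square_end=12).items():
    for d in optics.place_of(p,k)[:3]: print(k,round(d['p'],2),np.round(d['pixel']),np.round(at_z(p,d['pixel'],z,ob),1))
cv2.imwrite('pics/s1.png',cv2.resize(p['image'][100:240,230:400],None,fx=4,fy=4,interpolation=cv2.INTER_CUBIC))
```

```text
[493.68688823  66.39341968 144.10410182] -0.39904439680728615 12.0667
wide_center 0.97 [306. 264.] [327.2 257.6  18.5]
wide_center 0.82 [216. 221.] [594.5 277.2  18.5]
wide_center 0.63 [328. 224.] [346.8 105.4  18.5]
wide_square_end 0.8 [199. 231.] [611.2 327.4  12. ]
wide_square_end 0.7 [337. 215.] [347.4  53.5  12. ]
wide_square_end 0.59 [318. 272.] [294.1 253.4  12. ]
```

View pics/s1.png

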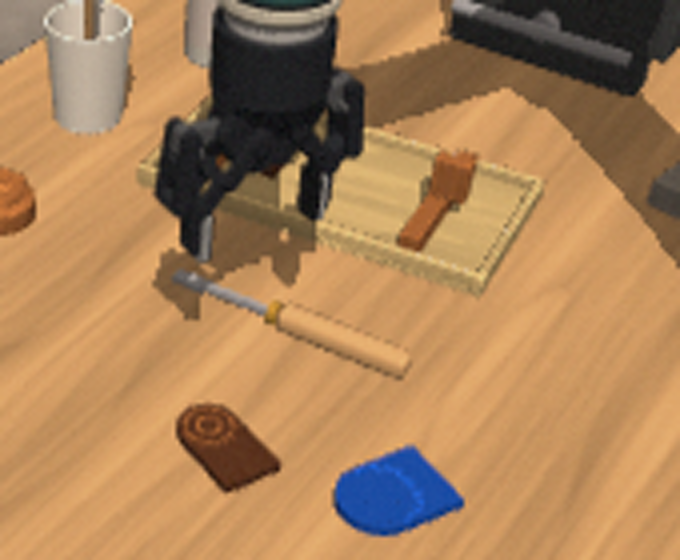

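Run:
```python
from fit import *
ob=get_obs();p=optics.get_image('wrist');print(ob['tcp_pos'])
print(fit(p,ob,46,(478.3,116,-.407)))
for k,z in dict(middle_center=4,middle_square_end=4).items():
    for d in optics.place_of(p,k)[:3]: print(k,round(d['p'],2),np.round(d['pixel']),np.round(at_z(p,d['pixel'],z,ob),1))
for k,z in dict(wide_center=18.5,wide_square_end=12,cleat_edge=8,tray_floor=8).items():
    for d in optics.place_of(p,k)[:4]: print(k,round(d['p'],2),np.round(d['pixel']),np.round(at_z(p,d['pixel'],z,ob),1))
```

```text
[493.88759321  68.31436972 144.24893742]
(array([ 4.77245846e+02,  1.13672164e+02, -4.34122587e-01]), np.float64(2.342180230745892))
middle_center 0.83 [221. 217.] [477.1 115.7   4. ]
middle_square_end 0.86 [223. 254.] [438. 131.   4.]
wide_center 0.72 [ 51. 169.] [600.5 264.7  18.5]
wide_center 0.68 [286. 299.] [365.4  87.2  18.5]
wide_center 0.56 [177. 343.] [345.4 239.8  18.5]
wide_square_end 0.73 [320. 299.] [344.2  53.3  12. ]
wide_square_end 0.69 [ 29. 170.] [614.9 304.4  12. ]
wide_square_end 0.42 [221. 220.] [476.9 114.   12. ]
tray_floor 0.9 [472.  28.] [ 573.9 -216.2    8. ]
```

Emit:
{"op": "send_rows", "data": {
  "motion": [
    [-0.9, 1.8, -1, -0.6],
    [-0.9, 1.8, -1, 0],
    [-0.9, 1.75, -2, 0],
    [0, 0, -3, 0],
    [0, 0, -3, 0],
    [0, 0, -2, 0],
    [0, 0, -1, 0],
    [0, 0, -0.5, 0]
  ]
}}

```text
time: 13.23
tcp_pos: [467.4, 117.7, 6.8]
tcp_rot: [[0.918, -0.397, -0.003], [-0.397, -0.918, -0.001], [-0.002, 0.002, -1.0]]
contact_force: [0.1, 0.0, 0.7]
width: 0.997
gripper_force: 0.0
```

Emit:
{"op": "send_rows", "data": {
  "motion": [
    [0, 0, 0, 0],
    [0, 0, 0, 0],
    [0, 0, 0, 0],
    [0, 0, 0, 0],
    [0, 0, 0, 0],
    [0, 0, 0, 0],
    [0, 0, 0, 0],
    [0, 0, 0, 0]
  ],
  "fingers": 1,
  "grip_force": 40
}}

```text
time: 13.9
tcp_pos: [469.0, 118.5, 9.8]
tcp_rot: [[0.918, -0.396, 0.003], [-0.396, -0.918, 0.0], [0.002, -0.001, -1.0]]
contact_force: [-0.7, -1.5, 7.1]
width: 0.517
gripper_force: 40.4
```

Emit:
{"op": "send_rows", "data": {
  "motion": [
    [0, 0, 3, 0],
    [0, 0, 3.5, 0],
    [0.2, -0.5, 3.5, 0],
    [1, -2.5, 2, 5],
    [1.4, -3.7, 0, 5],
    [1.4, -3.7, 0, 5],
    [1.4, -3.7, 0, 5],
    [1.4, -3.7, 0, 5]
  ]
}}

```text
time: 14.57
tcp_pos: [536.7, -61.6, 129.7]
tcp_rot: [[0.999, 0.033, 0.002], [0.033, -0.999, -0.001], [0.002, 0.001, -1.0]]
contact_force: [0.3, 0.1, -0.5]
width: 0.525
gripper_force: 41.3
```

Emit:
{"op": "send_rows", "data": {
  "motion": [
    [1.4, -3.7, 0, 5],
    [1.4, -3.7, 0, 0],
    [1.4, -3.7, 0, 0],
    [1.4, -3.7, 0, 0],
    [0.76, -0.65, 0, 0],
    [0, 0, 0, 0],
    [0, 0, 0, 0],
    [0, 0, 0, 0]
  ]
}}

```text
time: 15.23
tcp_pos: [599.3, -212.1, 128.6]
tcp_rot: [[0.993, 0.118, -0.0], [0.118, -0.993, 0.001], [-0.0, -0.001, -1.0]]
contact_force: [-0.4, -0.8, -0.6]
width: 0.513
gripper_force: 41.3
```

Run:
```python
from fit import *
ob=get_obs();p=optics.get_image('wrist');print(ob['tcp_pos'],np.arctan2(ob['tcp_rot'][1][0],ob['tcp_rot'][0][0]),ob['contact_force'],ob['width'],ob['time'])
im=cv2.resize(p['image'],None,fx=1.5,fy=1.5); cv2.imwrite('pics/w5.png',im)
```

```text
[ 599.26292122 -212.11686359  128.59491991] 0.11840907520080819 [-0.37366439 -0.7814739  -0.63589374] 0.5130662091034206 15.2333
```

View pics/w5.png

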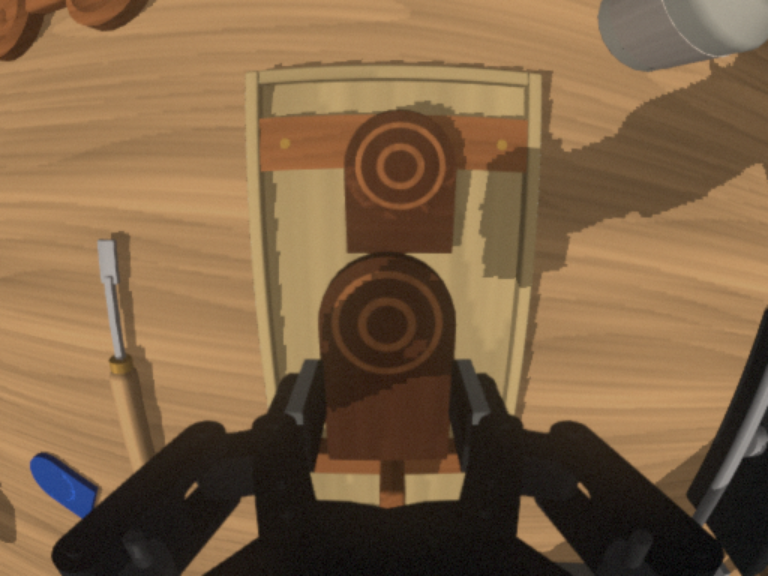

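Run:
```python
from fit import *
ob=get_obs();p=optics.get_image('wrist');print(ob['tcp_pos'])
u=np.array([np.cos(.118),np.sin(.118)]);n=np.array([-u[1],u[0]])
t=ob['tcp_pos'][2]-9.3+8
for nm,q,z in [('tip',(387,254),t),('sqL',(328,460),t),('sqR',(449,459),t),('Wtip',(401,110),29),('WsqL',(347,252),16),('WsqR',(454,253),16),('cleL',(262,170),8),('cleR',(525,172),8),('rimL',(247,72),18),('rimR',(541,72),18),('rimL2',(262,370),18),('rimR2',(523,370),18)]:
    X=at_z(p,np.array(q)/1.5,z,ob); d=X[:2]-ob['tcp_pos'][:2]; print(nm,'along/across from tcp',(d@u).round(1),(d@n).round(1))
```

```text
[ 599.27145389 -211.89109381  128.59166227]
tip along/across from tcp 47.4 0.2
sqL along/across from tcp -34.4 23.1
sqR along/across from tcp -33.8 -24.2
Wtip along/across from tcp 101.7 -7.0
WsqL along/across from tcp 22.9 23.0
WsqR along/across from tcp 22.5 -38.4
cleL along/across from tcp 70.9 73.0
cleR along/across from tcp 70.4 -80.7
rimL along/across from tcp 128.1 78.2
rimR along/across from tcp 129.3 -86.1
rimL2 along/across from tcp -53.0 80.0
rimR2 along/across from tcp -53.0 -87.6
```

Emit:
{"op": "send_rows", "data": {
  "motion": [
    [0.61, -0.48, -2, 0],
    [0, 0, -3, 0],
    [0, 0, -2.8, 0],
    [0, 0, -1.5, 0],
    [0, 0, -0.4, 0],
    [0, 0, -0.3, 0],
    [0, 0, 0, 0],
    [0, 0, 0, 0]
  ],
  "grip_force": 20
}}

```text
time: 16.0
tcp_pos: [606.7, -218.8, 29.9]
tcp_rot: [[0.993, 0.117, 0.002], [0.117, -0.993, -0.001], [0.002, 0.001, -1.0]]
contact_force: [-0.3, 0.6, 2.7]
width: 0.518
gripper_force: 41.5
```

Emit:
{"op": "send_rows", "data": {
  "motion": [
    [0, 0, -0.2, 0],
    [0, 0, -0.2, 0],
    [0, 0, -0.1, 0],
    [0, 0, 0, 0],
    [0, 0, 0, 0],
    [0, 0, 0, 0],
    [0, 0, 0, 0],
    [0, 0, 0, 0]
  ]
}}

```text
time: 16.67
tcp_pos: [606.5, -219.2, 24.9]
tcp_rot: [[0.993, 0.116, 0.002], [0.116, -0.993, -0.001], [0.002, 0.001, -1.0]]
contact_force: [-2.9, 0.9, 6.2]
width: 0.518
gripper_force: 43.1
```

Emit:
{"op": "send_rows", "data": {
  "motion": [
    [0, 0, -0.15, 0],
    [0, 0, 0, 0],
    [0, 0, 0, 0],
    [0, 0, 0, 0],
    [0, 0, 0, 0],
    [0, 0, 0, 0],
    [0, 0, 0, 0],
    [0, 0, 0, 0]
  ]
}}

```text
time: 17.33
tcp_pos: [606.4, -219.1, 23.4]
tcp_rot: [[0.993, 0.116, 0.002], [0.116, -0.993, -0.001], [0.002, 0.001, -1.0]]
contact_force: [-4.1, 0.4, 7.2]
width: 0.519
gripper_force: 43.6
```

Emit:
{"op": "send_rows", "data": {
  "motion": [
    [0, 0, 0, 0],
    [0, 0, 0, 0],
    [0, 0, 0, 0],
    [0, 0, 0, 0],
    [0, 0, 1, 0],
    [0, 0, 2, 0],
    [0, 0, 4, 0],
    [0, 0, 4, 0]
  ],
  "fingers": 0
}}

```text
time: 18.0
tcp_pos: [604.6, -218.4, 132.2]
tcp_rot: [[0.993, 0.116, -0.003], [0.116, -0.993, 0.001], [-0.003, -0.002, -1.0]]
contact_force: [1.2, -0.6, 0.8]
width: 1.003
gripper_force: 0.0
```

Emit:
{"op": "send_rows", "data": {
  "motion": [
    [0, 0, 2, 0],
    [-0.5, 2, 2, -1],
    [-1.2, 3.8, 0, -2],
    [-1.2, 3.8, 0, -2],
    [-1.2, 3.8, 0, -2],
    [-1.2, 3.8, 0, -2],
    [-1.2, 3.8, 0, -2],
    [-1.2, 3.8, 0, -2]
  ]
}}

```text
time: 18.67
tcp_pos: [528.0, 30.7, 172.7]
tcp_rot: [[0.994, -0.112, 0.001], [-0.112, -0.994, -0.0], [0.001, 0.0, -1.0]]
contact_force: [0.6, -0.3, 0.1]
width: 1.003
gripper_force: 0.0
```

Emit:
{"op": "send_rows", "data": {
  "motion": [
    [-1, 3.9, 0, -2],
    [-1, 3.9, 0, -1],
    [-1, 3.9, 0, 0],
    [-0.6, 3.9, 0, 0],
    [0, 3.9, 0, 0],
    [0, 3, 0, 0],
    [0, 0, 0, 0],
    [0, 0, 0, 0]
  ]
}}

```text
time: 19.33
tcp_pos: [492.1, 256.3, 172.4]
tcp_rot: [[0.987, -0.158, 0.0], [-0.158, -0.987, 0.001], [0.0, -0.001, -1.0]]
contact_force: [-0.2, -0.4, -0.9]
width: 1.001
gripper_force: 0.0
```

Run:
```python
from fit import *
ob=get_obs();p=optics.get_image('wrist');print(ob['tcp_pos'],np.arctan2(ob['tcp_rot'][1][0],ob['tcp_rot'][0][0]),ob['time'])
print(fit(p,ob,32,(491,315,-.2)))
for k,z in dict(narrow_center=4,narrow_square_end=4).items():
    for d in optics.place_of(p,k)[:3]: print(k,round(d['p'],2),np.round(d['pixel']),np.round(at_z(p,d['pixel'],z,ob),1))
q=proj(p,(491,315,8),ob).astype(int);A=p['image'][max(q[1]-50,0):q[1]+50,max(q[0]-50,0):q[0]+50];A=cv2.resize(A,(400,400))
s=optics.get_image('side')
for k,z in dict(middle_center=18.5,middle_square_end=12,wide_center=18.5).items():
    for d in optics.place_of(s,k)[:3]: print(k,round(d['p'],2),np.round(d['pixel']),np.round(at_z(s,d['pixel'],z),1))
B=cv2.resize(s['image'][110:180,260:360],(400,280))
cv2.imwrite('pics/c6.png',np.hstack([A,np.vstack([B,np.zeros((120,400,3),np.uint8)])])); print(q)
```

```text
[492.06746543 256.28475699 172.35391057] -0.15881060556868953 19.3333
(array([ 4.90136982e+02,  3.15083890e+02, -1.54788801e-01]), np.float64(2.811217077628861))
narrow_center 0.94 [199. 189.] [489.8 321.1   4. ]
narrow_center 0.74 [ 50. 127.] [598.7 494.6   4. ]
narrow_square_end 0.73 [202. 228.] [443.5 327.7   4. ]
narrow_square_end 0.54 [131. 289.] [369.1 448.1   4. ]
middle_center 0.69 [303. 138.] [ 619.8 -218.3   18.5]
middle_square_end 0.59 [314. 146.] [ 567.9 -205.9   12. ]
wide_center 0.85 [306. 261.] [331.7 249.   18.5]
wide_center 0.84 [213. 224.] [594.5 289.7  18.5]
wide_center 0.68 [328. 224.] [347.9 106.7  18.5]
[203 188]
```

View pics/c6.png

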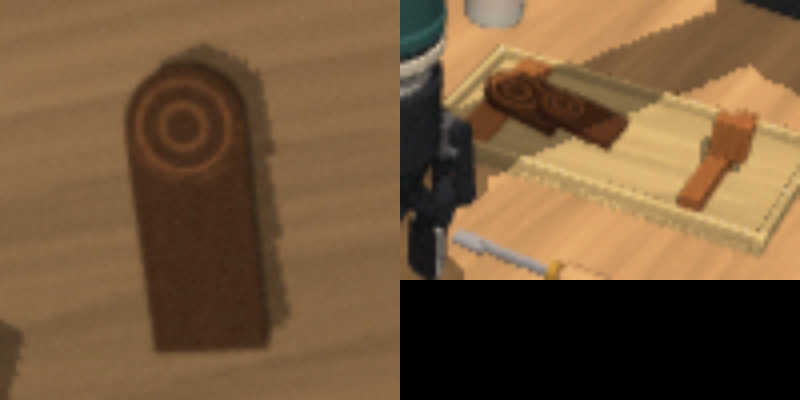

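The right half shows the middle shingle lapped on the wide one. In the left half, the narrow shingle has its tip at crop (182,65) and square corners (155,350) and (269,347).

Run:
```python
from fit import *
ob=get_obs();p=optics.get_image('wrist')
P=[at_z(p,(np.array(q)+.5)/4-.5+[153,138],8,ob)[:2] for q in [(182,65),(155,348),(269,346),(129,160),(250,160)]]
sq=(P[1]+P[2])/2;d=P[0]-sq; sd=(P[3]+P[4])/2;print(np.round(P,1),'len',np.hypot(*d),'yaw',np.arctan2(d[1],d[0]),'yaw2',np.arctan2(*(sd-sq)[::-1]),'c',(P[0]+sq)/2, ob['tcp_pos'])
```

```text
[[529.6 309.2]
 [453.2 334.6]
 [448.9 302.5]
 [507.2 328.8]
 [501.6 296.6]] len 79.0362937850593 yaw -0.11860406847214142 yaw2 -0.10813977088005325 c [490.3261419  313.83302136] [493.09201218 252.7450564  171.90294808]
```

Emit:
{"op": "send_rows", "data": {
  "motion": [
    [-0.5, 2, -2, 1],
    [-0.5, 2, -2.5, 0],
    [-0.6, 2.2, -2.5, 0],
    [0, 0, -3.5, 0],
    [0, 0, -2.5, 0],
    [0, 0, -2, 0],
    [0, 0, -1, 0],
    [0, 0, -0.2, 0]
  ]
}}

```text
time: 20.4
tcp_pos: [475.7, 315.0, 7.9]
tcp_rot: [[0.989, -0.145, -0.003], [-0.145, -0.989, -0.002], [-0.003, 0.003, -1.0]]
contact_force: [-0.0, 0.1, -0.0]
width: 0.999
gripper_force: 0.0
```

Emit:
{"op": "send_rows", "data": {
  "motion": [
    [0, 0, 0, 0],
    [0, 0, 0, 0],
    [0, 0, 0, 0],
    [0, 0, 0, 0],
    [0, 0, 0, 0],
    [0, 0, 0, 0],
    [0, 0, 0, 0],
    [0, 0, 0, 0]
  ],
  "fingers": 1,
  "grip_force": 40
}}

```text
time: 21.07
tcp_pos: [477.5, 316.5, 11.4]
tcp_rot: [[0.989, -0.145, 0.002], [-0.145, -0.989, 0.001], [0.002, -0.001, -1.0]]
contact_force: [-1.0, -0.9, 6.0]
width: 0.359
gripper_force: 38.8
```

Emit:
{"op": "send_rows", "data": {
  "motion": [
    [0, 0, 3, 0],
    [0, 0, 3.5, 0],
    [0, -0.5, 3.5, 0],
    [0.3, -3, 2, 3],
    [0.5, -4, 0, 3],
    [0.5, -4, 0, 3],
    [0.5, -4, 0, 3],
    [0.5, -4, 0, 3.1]
  ]
}}

```text
time: 21.73
tcp_pos: [499.8, 119.3, 130.8]
tcp_rot: [[0.993, 0.121, 0.002], [0.121, -0.993, -0.0], [0.002, 0.0, -1.0]]
contact_force: [1.0, -0.2, -0.5]
width: 0.356
gripper_force: 39.6
```

Emit:
{"op": "send_rows", "data": {
  "motion": [
    [0.6, -4, 0, 0],
    [0.6, -4, 0, 0],
    [0.6, -4, 0, 0],
    [0.6, -4, 0, 0],
    [0.6, -4, 0, 0],
    [0.6, -4, 0, 0],
    [0.6, -4, 0, 0],
    [0.6, -3.9, 0, 0]
  ]
}}

```text
time: 22.4
tcp_pos: [547.6, -200.4, 130.6]
tcp_rot: [[0.993, 0.117, 0.001], [0.117, -0.993, -0.001], [0.001, 0.001, -1.0]]
contact_force: [0.8, 0.6, -0.1]
width: 0.356
gripper_force: 39.6
```

Emit:
{"op": "send_rows", "data": {
  "motion": [
    [0.2, -2.8, 0, 0],
    [0, 0, 0, 0],
    [0, 0, 0, 0],
    [0, 0, 0, 0],
    [0, 0, 0, 0],
    [0, 0, 0, 0],
    [0, 0, 0, 0],
    [0, 0, 0, 0]
  ]
}}

```text
time: 23.07
tcp_pos: [549.8, -224.9, 130.0]
tcp_rot: [[0.993, 0.119, 0.0], [0.119, -0.993, -0.0], [0.0, 0.0, -1.0]]
contact_force: [-0.2, 0.3, -0.5]
width: 0.354
gripper_force: 39.6
```

Run:
```python
from fit import *
ob=get_obs();p=optics.get_image('wrist');print(ob['tcp_pos'],np.arctan2(ob['tcp_rot'][1][0],ob['tcp_rot'][0][0]),ob['contact_force'],ob['width'],ob['time'])
im=cv2.resize(p['image'],None,fx=1.5,fy=1.5); cv2.imwrite('pics/w7.png',im)
```

```text
[ 549.8459972  -224.94849729  129.97735633] 0.1196541655539577 [-0.17583546  0.3239833  -0.46894042] 0.35356715909097236 23.0667
```

View pics/w7.png

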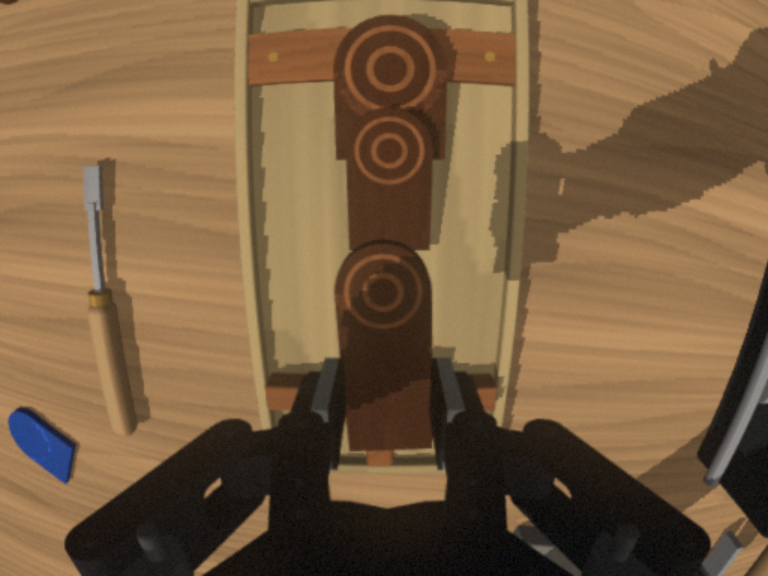

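Run:
```python
from fit import *
ob=get_obs();p=optics.get_image('wrist');print(ob['tcp_pos'])
u=np.array([np.cos(.118),np.sin(.118)]);n=np.array([-u[1],u[0]])
t=ob['tcp_pos'][2]-10.7+8
for nm,q,z in [('tip',(382,241),t),('sqL',(348,450),t),('sqR',(431,448),t),('Mtip',(390,106),29),('MsqL',(349,249),16),('MsqR',(430,249),16),('Wtip',(391,15),29),('WsqL',(336,157),16),('cleL',(249,85),8),('cleR',(515,84),8),('rimL2',(250,280),18),('rimR2',(519,280),18),('stopL',(270,375),28),('stopR',(496,375),28)]:
    X=at_z(p,np.array(q)/1.5,z,ob); d=X[:2]-ob['tcp_pos'][:2]; print(nm,'along/across from tcp',(d@u).round(1),(d@n).round(1))
for k in ['stop_face','stop_fin']:
    for d in optics.place_of(p,k)[:1]: print(k,d['p'],d['pixel'],at_z(p,d['pixel'],{'stop_face':12,'stop_fin':46}[k],ob))
```

```text
[ 549.81420382 -225.20765129  129.91866077]
tip along/across from tcp 51.3 1.8
sqL along/across from tcp -30.1 15.2
sqR along/across from tcp -29.1 -17.0
Mtip along/across from tcp 104.0 -1.4
MsqL along/across from tcp 24.4 21.8
MsqR along/across from tcp 24.5 -24.7
Wtip along/across from tcp 154.6 -1.8
WsqL along/across from tcp 77.0 28.3
cleL along/across from tcp 122.3 80.4
cleR along/across from tcp 122.7 -74.0
rimL2 along/across from tcp 6.5 81.8
rimR2 along/across from tcp 6.8 -78.8
stopL along/across from tcp -51.7 72.2
stopR along/across from tcp -51.3 -67.4
stop_face 0.65 [258.2, 298.2] [ 432.7344669  -239.61170323   12.        ]
stop_fin 0.2 [75.0, 200.6] [532.8317386  -61.77439884  46.        ]
```

Emit:
{"op": "send_rows", "data": {
  "motion": [
    [0.38, 0.04, -2.5, 0],
    [0, 0, -3, 0],
    [0, 0, -2.8, 0],
    [0, 0, -1.3, 0],
    [0, 0, -0.4, 0],
    [0, 0, -0.2, 0],
    [0, 0, -0.1, 0],
    [0, 0, -0.1, 0]
  ]
}}

```text
time: 23.93
tcp_pos: [553.8, -225.7, 27.5]
tcp_rot: [[0.993, 0.118, 0.0], [0.118, -0.993, -0.001], [0.0, 0.001, -1.0]]
contact_force: [-4.9, 0.3, 7.5]
width: 0.357
gripper_force: 40.6
```

Emit:
{"op": "send_rows", "data": {
  "motion": [
    [0, 0, -0.1, 0],
    [0, 0, -0.1, 0],
    [0, 0, 0, 0],
    [0, 0, 0, 0],
    [0, 0, 0, 0],
    [0, 0, 0, 0],
    [0, 0, 0, 0],
    [0, 0, 0, 0]
  ]
}}

```text
time: 24.6
tcp_pos: [553.9, -225.8, 26.0]
tcp_rot: [[0.993, 0.118, 0.001], [0.118, -0.993, -0.001], [0.001, 0.001, -1.0]]
contact_force: [-4.4, 0.5, 6.1]
width: 0.357
gripper_force: 41.2
```

Emit:
{"op": "send_rows", "data": {
  "motion": [
    [0, 0, -0.15, 0],
    [0, 0, 0, 0],
    [0, 0, 0, 0],
    [0, 0, 0, 0],
    [0, 0, 0, 0],
    [0, 0, 0, 0],
    [0, 0, 0, 0],
    [0, 0, 0, 0]
  ]
}}

```text
time: 25.27
tcp_pos: [554.2, -225.9, 24.6]
tcp_rot: [[0.993, 0.118, 0.001], [0.118, -0.993, -0.001], [0.001, 0.001, -1.0]]
contact_force: [-3.4, 1.2, 6.6]
width: 0.356
gripper_force: 41.7
```

Emit:
{"op": "send_rows", "data": {
  "motion": [
    [0, 0, 0, 0],
    [0, 0, 0, 0],
    [0, 0, 0, 0],
    [0, 0, 0, 0],
    [0, 0, 1, 0],
    [0, 0, 2, 0],
    [0, 0, 4, 0],
    [0, 0, 4, 0]
  ],
  "fingers": 0
}}

```text
time: 25.93
tcp_pos: [552.4, -224.9, 132.9]
tcp_rot: [[0.993, 0.118, -0.003], [0.118, -0.993, 0.002], [-0.003, -0.002, -1.0]]
contact_force: [1.5, -0.8, -0.4]
width: 1.002
gripper_force: 0.0
```

Emit:
{"op": "send_rows", "data": {
  "motion": [
    [-0.5, 0, 3, 0],
    [-1, 0, 3, 0],
    [-1, -0.2, 2, 0],
    [-1, -0.2, 0, 0],
    [0, 0, 0, 0],
    [0, 0, 0, 0],
    [0, 0, 0, 0],
    [0, 0, 0, 0]
  ]
}}

```text
time: 26.6
tcp_pos: [518.4, -229.0, 211.1]
tcp_rot: [[0.993, 0.118, -0.002], [0.118, -0.993, 0.001], [-0.001, -0.001, -1.0]]
contact_force: [0.6, -0.4, 0.3]
width: 1.001
gripper_force: 0.0
```

Run:
```python
from fit import *
ob=get_obs();p=optics.get_image('wrist');print(ob['tcp_pos'],ob['time'])
cv2.imwrite('pics/w8.png',p['image'])
u=np.array([np.cos(.118),np.sin(.118)]);n=np.array([-u[1],u[0]])
for k,z in dict(cleat_edge=8,wide_center=18.5,middle_center=18.5,narrow_center=18.5,narrow_square_end=12,middle_square_end=12,stop_face=12,stop_fin=46).items():
    for d in optics.place_of(p,k)[:2]:
        X=at_z(p,d['pixel'],z,ob); v=X[:2]-ob['tcp_pos'][:2]; print(k,round(d['p'],2),np.round(d['pixel']),X.round(1),(v@u).round(1),(v@n).round(1))
# brightness profile along tray midline columns, floor-plane sampling z=16
base=np.array(ob['tcp_pos'][:2])
for off in (-12,-3,6):
    vals=[]
    for a in np.arange(-70,140,2.):
        X=[*(base+a*u+off*n),16]; q=proj(p,X,ob); vals.append(cv2.getRectSubPix(p['image'],(1,1),tuple(map(float,q)))[0,0][[2,0]])
    print(off,' '.join(f'{int(a)}:{v[0]}/{v[1]}' for a,v in zip(np.arange(-70,140,2.),vals)))
```

```text
[ 518.40510195 -228.96826131  211.11508672] 26.6
wide_center 0.93 [259.  38.] [ 668.3 -212.2   18.5] 150.9 -1.0
wide_center 0.8 [ 46. 252.] [359.5  83.9  18.5] -121.0 329.4
middle_center 0.55 [259.  83.] [ 617.5 -218.4   18.5] 99.6 -1.1
narrow_center 0.9 [258. 129.] [ 566.5 -222.5   18.5] 48.5 0.8
narrow_square_end 0.66 [257. 164.] [ 525.5 -226.7   12. ] 7.3 1.4
stop_face 0.67 [255. 193.] [ 491.2 -228.4   12. ] -27.0 3.8
stop_fin 0.8 [252. 220.] [ 470.7 -228.2   46. ] -47.2 6.4
-12 -70:144/82 -68:143/82 -66:144/84 -64:141/81 -62:144/81 -60:143/80 -58:144/83 -56:143/81 -54:145/83 -52:144/82 -50:109/60 -48:76/31 -46:78/35 -44:76/31 -42:77/33 -40:75/30 -38:78/34 -36:78/31 -34:76/27 -32:68/29 -30:56/25 -28:58/25 -26:69/35 -24:90/50 -22:93/52 -20:91/52 -18:88/49 -16:99/55 -14:135/77 -12:140/80 -10:139/78 -8:142/81 -6:139/78 -4:139/78 -2:139/79 0:139/78 2:140/80 4:138/79 6:115/62 8:72/31 10:71/34 12:70/29 14:68/28 16:70/30 18:67/25 20:68/29 22:69/29 24:70/32 26:68/28 28:68/26 30:71/30 32:71/31 34:70/30 36:68/26 38:67/28 40:68/26 42:67/26 44:69/28 46:68/27 48:68/23 50:71/28 52:67/28 54:70/3
[... 1741 characters left out ...]
80 -8:146/85 -6:147/84 -4:147/84 -2:148/84 0:147/83 2:149/86 4:149/85 6:122/65 8:74/32 10:69/29 12:67/24 14:69/27 16:70/31 18:68/30 20:71/31 22:70/30 24:70/30 26:70/29 28:69/28 30:69/26 32:72/32 34:71/29 36:70/28 38:70/28 40:69/26 42:72/28 44:70/29 46:71/31 48:71/31 50:69/28 52:69/26 54:70/25 56:78/30 58:90/33 60:102/38 62:77/30 64:70/29 66:75/27 68:89/34 70:88/31 72:81/29 74:69/22 76:69/29 78:83/32 80:102/36 82:73/29 84:62/22 86:64/26 88:68/25 90:68/29 92:68/25 94:76/32 96:85/33 98:83/30 100:110/41 102:92/32 104:68/23 106:68/25 108:70/25 110:88/36 112:107/40 114:112/41 116:113/41 118:112/39 120:108/40 122:87/32 124:70/25 126:67/25 128:69/24 130:79/28 132:111/39 134:79/25 136:68/27 138:75/28
```

Emit:
{"op": "send_rows", "data": {
  "motion": [
    [-1.6, 0, -1, 0],
    [-1.6, 0, -2, 0],
    [-1.47, -0.1, -2.5, 0],
    [0, 0, -3.5, 0],
    [0, 0, -3.5, 0],
    [0, 0, -2.5, 0],
    [0, 0, -1.6, 0],
    [0, 0, 0, 0]
  ]
}}

```text
time: 27.72
tcp_pos: [469.5, -229.5, 43.1]
tcp_rot: [[0.993, 0.118, -0.006], [0.118, -0.993, 0.003], [-0.005, -0.004, -1.0]]
contact_force: [-0.7, 0.9, 0.5]
width: 1.002
gripper_force: 0.0
```

Emit:
{"op": "send_rows", "data": {
  "motion": [
    [0, 0, 0, 0],
    [0, 0, 0, 0],
    [0, 0, 0, 0],
    [0, 0, 0, 0],
    [0, 0, 0, 0],
    [0, 0, 0, 0],
    [0, 0, 0, 0],
    [0, 0, 0, 0]
  ],
  "fingers": 1,
  "grip_force": 20
}}

```text
time: 28.38
tcp_pos: [472.2, -230.1, 47.3]
tcp_rot: [[0.993, 0.118, 0.001], [0.118, -0.993, -0.0], [0.001, 0.0, -1.0]]
contact_force: [-1.1, 1.9, 5.9]
width: 0.185
gripper_force: 24.9
```

Emit:
{"op": "send_rows", "data": {
  "motion": [
    [0.4, 0.05, 0, 0],
    [0.5, 0.06, 0, 0],
    [0.5, 0.06, 0, 0],
    [0.5, 0.06, 0, 0],
    [0.5, 0.06, 0, 0],
    [0.38, 0.04, 0, 0],
    [0, 0, 0, 0],
    [0, 0, 0, 0]
  ]
}}

```text
time: 29.05
tcp_pos: [500.7, -226.8, 47.3]
tcp_rot: [[0.993, 0.118, 0.002], [0.118, -0.993, -0.0], [0.002, 0.0, -1.0]]
contact_force: [0.5, 1.5, 3.9]
width: 0.183
gripper_force: 24.7
```

```bash
cat > gap.py <<'E'
from fit import *
ob=get_obs();p=optics.get_image('wrist');print(ob['tcp_pos'],ob['time'])
u=np.array([np.cos(.118),np.sin(.118)]);n=np.array([-u[1],u[0]])
for k,z in dict(wide_center=18.5,middle_center=18.5,narrow_center=18.5,narrow_square_end=12,stop_face=12).items():
    for d in optics.place_of(p,k)[:1]:
        X=at_z(p,d['pixel'],z,ob); v=X[:2]-ob['tcp_pos'][:2]; print(k,round(d['p'],2),np.round(d['pixel']),(v@u).round(1),(v@n).round(1))
base=np.array(ob['tcp_pos'][:2]); A=np.arange(-12,64,1.)
for z in (8,16):
  for off in (-8,0,8):
    vals=[int(cv2.getRectSubPix(p['image'],(1,1),tuple(map(float,proj(p,[*(base+a*u+off*n),z],ob))))[0,0].sum()) for a in A]
    print(z,off,' '.join(f'{int(a)}:{v}' for a,v in zip(A,vals)))
E
python3 gap.py
```

```text
[ 500.72825024 -226.78729878   47.28346307] 29.05
middle_center 0.89 [269.  36.] 116.5 -5.9
narrow_center 0.91 [268. 126.] 65.9 -5.7
narrow_square_end 0.89 [268. 195.] 23.8 -5.9
stop_face 0.96 [259. 202.] 19.0 -0.3
8 -8 -12:147 -11:133 -10:131 -9:121 -8:107 -7:117 -6:121 -5:116 -4:119 -3:120 -2:119 -1:118 0:117 1:119 2:119 3:114 4:119 5:125 6:121 7:117 8:146 9:159 10:141 11:128 12:114 13:112 14:115 15:111 16:105 17:133 18:204 19:248 20:251 21:185 22:120 23:142 24:169 25:164 26:166 27:149 28:163 29:166 30:161 31:165 32:155 33:161 34:169 35:163 36:160 37:163 38:155 39:157 40:159 41:161 42:169 43:163 44:164 45:158 46:164 47:160 48:164 49:164 50:158 51:164 52:156 53:166 54:158 55:157 56:157 57:160 58:153 59:163 60:157 61:155 62:150 63:167
8 0 -12:134 -11:134 -10:116 -9:117 -8:114 -7:116 -6:115 -5:109 -4:118 -3:118 -2:116 -1:121 0:132 1:114 2:108 3:109 4:118 5:101 6:123 7:116 8:116 9:121 10:142 11:122 12:120 13:124 14:115 15:123 16:115 17:129 18:219 19:257 20:261 21:206 22:157 23:140 24:152 25:152 26:148 27:158 28:152 29:157 30:152 31:152 32:152 33:150 34:152 35:153 36:143 37:159 38:153 3
[... 1593 characters left out ...]
58 40:155 41:157 42:160 43:165 44:158 45:166 46:160 47:159 48:163 49:160 50:163 51:165 52:161 53:162 54:161 55:163 56:168 57:166 58:156 59:151 60:160 61:160 62:178 63:164
16 8 -12:164 -11:171 -10:179 -9:175 -8:161 -7:152 -6:147 -5:129 -4:128 -3:128 -2:134 -1:120 0:127 1:123 2:132 3:124 4:122 5:134 6:136 7:151 8:149 9:160 10:168 11:196 12:229 13:209 14:151 15:129 16:115 17:120 18:137 19:125 20:144 21:231 22:261 23:260 24:178 25:166 26:161 27:157 28:155 29:164 30:160 31:164 32:166 33:161 34:170 35:160 36:168 37:168 38:170 39:165 40:163 41:167 42:177 43:166 44:167 45:168 46:172 47:164 48:171 49:168 50:167 51:168 52:167 53:172 54:168 55:170 56:163 57:165 58:168 59:167 60:167 61:170 62:173 63:167
```

Emit:
{"op": "send_rows", "data": {
  "motion": [
    [0.1, 0.01, 0, 0],
    [0.1, 0.01, 0, 0],
    [0.1, 0.01, 0, 0],
    [0.1, 0.02, 0, 0],
    [0.05, 0, 0, 0],
    [0, 0, 0, 0],
    [0, 0, 0, 0],
    [0, 0, 0, 0]
  ]
}}

```text
time: 30.02
tcp_pos: [504.3, -226.4, 47.3]
tcp_rot: [[0.993, 0.118, 0.001], [0.118, -0.993, -0.0], [0.001, 0.0, -1.0]]
contact_force: [-1.4, 2.6, 8.1]
width: 0.182
gripper_force: 25.2
```

```bash
sed -i 's/-12,64,1/10,32,.5/; s/int(a)}/a}/' gap.py; python3 gap.py
```

```text
File "gap.py", line 7
    base=np.array(ob['tcp_pos'][:2]); A=np.arange(10,32,.5.)
                                                           ^
SyntaxError: invalid syntax
```

```bash
sed -i 's/\.5\.)/.5)/' gap.py; python3 gap.py
```

```text
[ 504.31390389 -226.38414735   47.27068222] 30.0167
middle_center 0.82 [271.  40.] 113.6 -6.8
narrow_center 0.56 [268. 134.] 61.2 -5.5
narrow_square_end 0.95 [264. 202.] 19.3 -3.8
stop_face 0.78 [258. 203.] 18.6 -0.2
8 -8 10.0:147 10.5:135 11.0:131 11.5:122 12.0:113 12.5:111 13.0:124 13.5:122 14.0:120 14.5:118 15.0:117 15.5:116 16.0:118 16.5:121 17.0:115 17.5:104 18.0:98 18.5:98 19.0:108 19.5:110 20.0:108 20.5:110 21.0:139 21.5:157 22.0:157 22.5:151 23.0:156 23.5:157 24.0:154 24.5:154 25.0:153 25.5:154 26.0:156 26.5:161 27.0:164 27.5:151 28.0:155 28.5:162 29.0:165 29.5:160 30.0:156 30.5:162 31.0:160 31.5:157
8 0 10.0:135 10.5:122 11.0:121 11.5:122 12.0:121 12.5:118 13.0:123 13.5:123 14.0:120 14.5:114 15.0:120 15.5:116 16.0:113 16.5:113 17.0:104 17.5:100 18.0:109 18.5:125 19.0:133 19.5:145 20.0:152 20.5:153 21.0:153 21.5:156 22.0:153 22.5:148 23.0:159 23.5:156 24.0:153 24.5:153 25.0:156 25.5:158 26.0:149 26.5:144 27.0:145 27.5:157 28.0:152 28.5:154 29.0:157 29.5:158 30.0:150 30.5:152 31.0:154 31.5:156
8 8 10.0:198 10.5:170 11.0:143 11.5:132 12.0:127 12.5:127 13.0:117 13.5:120 14.0:124
[... 818 characters left out ...]
21 15.5:117 16.0:123 16.5:123 17.0:119 17.5:114 18.0:120 18.5:115 19.0:113 19.5:110 20.0:101 20.5:100 21.0:115 21.5:128 22.0:139 22.5:152 23.0:153 23.5:153 24.0:156 24.5:155 25.0:148 25.5:156 26.0:156 26.5:153 27.0:153 27.5:156 28.0:158 28.5:147 29.0:144 29.5:149 30.0:156 30.5:151 31.0:156 31.5:158
16 8 10.0:159 10.5:167 11.0:190 11.5:210 12.0:234 12.5:235 13.0:212 13.5:181 14.0:152 14.5:134 15.0:128 15.5:129 16.0:118 16.5:121 17.0:126 17.5:129 18.0:132 18.5:129 19.0:130 19.5:128 20.0:119 20.5:113 21.0:117 21.5:117 22.0:123 22.5:144 23.0:148 23.5:157 24.0:162 24.5:161 25.0:155 25.5:154 26.0:159 26.5:161 27.0:161 27.5:160 28.0:164 28.5:159 29.0:159 29.5:163 30.0:167 30.5:168 31.0:164 31.5:162
```

Emit:
{"op": "send_rows", "data": {
  "motion": [
    [0, 0, 0, 0],
    [0, 0, 0, 0],
    [0, 0, 0, 0],
    [0, 0, 0, 0],
    [0, 0, 1, 0],
    [0, 0, 2, 0],
    [0, 0, 4, 0],
    [0, 0, 4, 0]
  ],
  "fingers": 0
}}

```text
time: 30.98
tcp_pos: [503.0, -226.1, 156.9]
tcp_rot: [[0.993, 0.118, -0.003], [0.118, -0.993, 0.002], [-0.003, -0.002, -1.0]]
contact_force: [0.4, -0.5, 0.9]
width: 1.001
gripper_force: 0.0
```

Emit:
{"op": "send_rows", "data": {
  "motion": [
    [0.5, 0, 3, 0],
    [0.5, 0, 2, 0],
    [0, 0, 0, 0],
    [0, 0, 0, 0],
    [0, 0, 0, 0],
    [0, 0, 0, 0],
    [0, 0, 0, 0],
    [0, 0, 0, 0]
  ]
}}

```text
time: 31.65
tcp_pos: [513.4, -226.5, 205.2]
tcp_rot: [[0.993, 0.118, -0.002], [0.118, -0.993, 0.001], [-0.002, -0.001, -1.0]]
contact_force: [0.5, 1.1, 0.1]
width: 0.999
gripper_force: 0.0
```

```bash
python3 gap.py | head -6; python3 gap.py | sed -n 2,6p
python3 - <<'E'
from h import *
o=get_obs(); s=optics.get_image('wrist')
u=np.array([np.cos(.118),np.sin(.118)]);n=np.array([-u[1],u[0]])
b=np.array([503,-225.])
for z in (8,16):
  for off in (-8,0,8):
    print(z,off,' '.join(f'{a}:'+str(int(cv2.getRectSubPix(s['image'],(1,1),tuple(map(float,proj(s,[*(b+a*u+off*n),z],o))))[0,0].sum())) for a in range(4,34)))
E
```

```text
[ 513.40969918 -226.49611574  205.18822781] 31.65
wide_center 0.91 [ 45. 253.] -118.8 325.3
middle_center 0.72 [261.  79.] 103.6 -2.8
narrow_center 0.9 [260. 124.] 55.1 -2.6
narrow_square_end 0.66 [261. 161.] 12.6 -3.4
stop_face 0.89 [257. 162.] 11.4 1.1
wide_center 0.75 [259.  37.] 150.8 -0.9
middle_center 0.71 [264.  80.] 103.4 -6.1
narrow_center 0.62 [263. 127.] 51.3 -5.7
narrow_square_end 0.62 [264. 164.] 8.9 -6.3
stop_face 0.62 [261. 127.] 51.3 -3.2
8 -8 4:164 5:139 6:105 7:121 8:116 9:117 10:122 11:121 12:116 13:125 14:123 15:108 16:105 17:113 18:119 19:125 20:116 21:108 22:103 23:120 24:146 25:140 26:139 27:142 28:145 29:146 30:144 31:141 32:138 33:134
8 0 4:165 5:143 6:116 7:118 8:117 9:121 10:119 11:106 12:101 13:114 14:114 15:119 16:118 17:111 18:115 19:125 20:111 21:104 22:112 23:131 24:141 25:126 26:140 27:136 28:136 29:139 30:139 31:139 32:136 33:140
8 8 4:205 5:196 6:198 7:203 8:209 9:209 10:211 11:221 12:222 13:228 14:206 15:156 16:123 17:122 18:128 19:136 20:127 21:124 22:133 23:140 24:141 25:139 26:142 27:142 28:145 29:149 30:153 31:152 32:144 33:145
16 -8 4:202 5:184 6:162 7:139 8:106 9:120 10:116 11:118 12:121 13:120 14:117 15:128 16:124 17:105 18:106 19:115 20:121 21:123 22:112 23:106 24:103 25:136 26:142 27:138 28:139 29:143 30:145 31:146 32:141 33:139
16 0 4:211 5:192 6:166 7:145 8:116 9:118 10:116 11:121 12:116 13:104 14:103 15:116 16:113 17:121 18:115 19:111 20:117 21:121 22:108 23:102 24:117 25:140 26:132 27:133 28:139 29:136 30:138 31:140 32:139 33:136
16 8 4:223 5:218 6:208 7:204 8:204 9:209 10:218 11:217 12:222 13:232 14:231 15:232 16:203 17:142 18:123 19:125 20:130 21:136 22:131 23:128 24:144 25:146 26:145 27:144 28:147 29:150 30:155 31:161 32:164 33:154
```

```bash
python3 -c "
from station import r
print(r.job_done())"
```

```text
the job is handed in; nothing more can be done
None
```

The wide, middle and narrow shingles are laid lapped along the tray's middle, the stop is about 2 mm or less from the narrow one's square end, and the job is handed in at about 32 s; hand-in returned no verdict, so success rests on my camera measurements.

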